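Close up the tape player and switch on the amplifier

ROBOT

A 6-joint arm with a two-finger parallel gripper is mounted at the origin on the work surface. World frame = base frame: x ahead of the robot, y to its left, z up, the work surface at z = 0. Lengths are in m, angles in rad, forces in N, time in s.
With the tool pointing down it reaches from about 0.35 to 0.975 m from the base axis. Payload 7.1 kg.
Tool frame: the origin (TCP) lies midway between the tips of the shut fingers; the grasp point (between the pads) lies 19 mm behind it; z points along the fingers, y is the line along which they close (so a half turn about z gives the same grasp; the last joint's range is limited). The gripper opens to 88 mm and grips with 3 to 60 N. Pads are 20 mm wide; open, the fingers measure 115 mm over their backs; the gripper's body (75 mm by 178 mm) begins 61 mm behind the grasp point.
Start: joints at [-1.258, 0.423, 1.63, -0, 1.089, -0.019], TCP at [0.204, -0.591, 0.223] pointing down, gripper open.
Joint ranges: [-3, 3], [-0.9, 2.11], [0.09, 2.58], [-1.31, 4.45], [0.11, 2.69], [-2.54, 2.54]. Speed limits (rad/s): [2.39, 2.39, 3.01, 3.14, 3.14, 3.14].

INTERFACE

Orientations are given as a unit quaternion [w, x, y, z].
In Python, from station import move_pose, movel, movej, command_gripper, wait, inverse_kinematics, read_camera, camera_info, MotionError, job_done, get_time, get_joint_pos, get_qvel, get_effort, get_tcp_pos, get_ee_rot, get_ft_force, get_ft_torque, get_grip_width, get_finger_force gives the robot as it stands. Calls block until the motion is done:
- move_pose(position, orientation): joint-space move of the TCP to a pose.
- movel(position, frame=None, v=0.15, until_force=None): straight line of the TCP; frame=None keeps the orientation; v is the mean speed in m/s. With until_force (N) it stops when the force on the tool has changed by that much, and returns True; else False.
- movej(angles): joint-space move.
- command_gripper(opening): opening from 0.0 (shut) to 1.0 (fully open); the grip force is fixed at half the most; returns when the fingers have stopped.
- wait(seconds).
- inverse_kinematics(position, orientation): joint angles nearest the present ones, or None.
- read_camera(name): name is "scene" or "top" or "wrist"; returns the picture (384x512x3 uint8, red, green, blue); there is no depth.
- camera_info(name): a dict with "intrinsics" (3x3 intrinsics, pixels), "T" (4x4, takes a point from camera to world coordinates); the wrist camera has in their place "tool_from_camera" (4x4, takes a point from camera to tool coordinates, whose origin is the TCP and whose axes are the flange's). Camera axes: x right, y up, looking along -z (the intrinsics and any distortion apply to the point x, -y, -z); pixel columns grow to the right and rows downward; lengths in m; the calibration is good to about 2 mm. A picture is of the moment at which its call begins: read the wrist's pose just before it. camera_info takes no time and is no camera call.
A pose or a line that the arm cannot do raises MotionError and nothing moves.
- job_done(): hands the job in; it is judged then, once.
Readings, each from a call of its own:
- get_time(): time.
- get_joint_pos(): joint angles.
- get_qvel(): joint speeds.
- get_effort(): joint torques, N m.
- get_tcp_pos(): TCP position.
- get_ee_rot(): TCP orientation.
- get_ft_force(): force on the tool from outside, world axes, zero at the start.
- get_ft_torque(): the same for the moment, N m.
- get_grip_width(): opening from 0.0 (shut) to 1.0 (fully open).
- get_finger_force(): force on a finger pad.
Only numpy, scipy, OpenCV 4.12 (cv2) and the standard library are available. Lean on these libraries where they do the work, as an engineer would, in place of code of your own. Each camera call takes 0.05 s, during which the arm holds its last target. There are 200 camera calls.

TASK

A customer wants to hear the tape player on the stall: press its two open lids, the tape lid and the smaller battery lid, down onto the sloping panel until each snaps shut and stays. Only when both are shut, turn the knob of the amplifier beside it clockwise until it clicks over its detent and stays there. Leave the other goods where they are.

Things in the scene. Friction and masses are not known exactly. Their poses are not given: they have to be found in the camera images.
- player: Silver wedge-shaped tape player, fixed; all sizes in mm: 250 wide (y) x 230 deep (x) x 105 tall. Origin on the table, 95 behind its front edge, midway across; front faces its -x. From the 35 tall front a panel slopes up at 25 deg, 165 long; behind is a flat top. On the panel two black lids, hinged along their upper edges: the large tape lid on the +y side, the small battery lid on the -y side.
- tape_lid_hinge (a point): Middle of the tape lid's hinge line, 6 mm above the panel, fixed. x up the slope, y along the hinge, z out of the panel. Lid 80 mm long (down the slope) x 112 wide; shut, its outer face is parallel to the panel, 7 above this point. Mid free edge, a nib snaps past a spring catch in a grey block (24 wide, 17 high) on the panel, 90 to 100 from the hinge. Takes about 6 N at the free edge.
- tape_lid_edge (a point): Middle of the tape lid's free edge, on the outer face; 80 mm from the hinge. Moves with the lid; x points to the hinge, z out of the outer face.
- tape_lid (a joint): Opening angle of the tape lid, rad: 0 snapped shut, 0.07 to 0.13 resting on the catch unlatched, 1.1 fully open. Stays where it is left.
- cell_lid_hinge (a point): The same for the battery lid, which is 60 mm long and 72 wide; its catch block is 70 to 80 down the slope from the hinge. Outer face when shut 7 above this point.
- cell_lid_edge (a point): Middle of the battery lid's free edge, on the outer face; 60 mm from the hinge.
- cell_lid (a joint): Opening angle of the battery lid, rad: 0 snapped shut, 0.08 to 0.18 resting on the catch unlatched, 1.1 fully open. Stays where it is left.
- amp: Wooden wedge-shaped amplifier with an aluminium face, fixed to the table; in mm: 160 wide (y) x 170 deep (x) x 99 tall. Origin on the table, 80 behind its front edge and midway across; its front faces its own -x. Its face slopes up at 32 deg from level, with one large black knob in the middle; all else on the face is under 4 high.
- knob_axis (a point): Fixed point on the knob's axis, 26 mm above the sloping face: a good height for the middle of the finger pads. z points out of the face along the axis (32 deg from vertical), x up the slope. The knob is a round black cylinder 36 mm across, standing from 6 to 34 above the face, on a disc 58 across and 6 high.
- knob (a joint): Angle of the knob, rad, growing clockwise as seen looking at the face: starts between 0 and 0.4, meets the detent from about 0.6, passes it at 0.85, has clicked over above 1.0, end stop at 1.4. Peak torque about 0.15 N m.
- stack: Stack of four cassette cases, 110 x 70 x 64 mm tall. Not to be disturbed; origin under its middle.
- low_stack: Stack of two cassette cases, 110 x 70 x 32 mm tall. Not to be disturbed; origin under its middle.
- spare_case: Single cassette case, 110 x 70 x 16 mm, lying on the flat top at the back of the player. Not to be disturbed; origin under its middle.
- vase: Small white porcelain vase, 66 mm tall, 32 across, standing between the two machines. Not to be disturbed; origin under its middle.
- bamboo_cup: Tall bamboo cup, 130 mm tall, 72 across. Not to be disturbed; origin under its middle.
- dish: Round brass dish, 100 mm across, 14 tall. Not to be disturbed; origin under its middle.
- toy_car: Toy car, 60 x 26 x 27 mm tall, on the flat top at the back of the amplifier. Not to be disturbed; origin under its middle.

How it is judged:
On the way, in this order (a step that is already met when the one before it is completed fails the run):
1. both lids are snapped shut, with the knob not yet past its click (value of joint each of tape_lid, cell_lid below 0.035 rad and value of joint knob below 0.85 rad), for 0.2 s.
2. the knob has clicked over its detent (value of joint knob above 1 rad), for 0.2 s.
At the end, for the whole second after the job is handed in: Both lids are snapped shut (each within 0.035 rad of shut) and the knob stands past its click (above 1.0 rad) (value of joint each of tape_lid, cell_lid below 0.035 rad and value of joint knob above 1 rad); the robot touches nothing.
It fails at once if another article on the stall is shifted by more than 25 mm or tipped over (distance of any of stack, low_stack, spare_case, vase, bamboo_cup, dish, toy_car from where it was at the start of the episode above 0.025 m or angle between any of stack, low_stack, spare_case, vase, bamboo_cup, dish, toy_car's own z axis and vertical above 0.5 rad).
It fails at once if the knob is turned past its click before both lids are shut (value of joint knob above 1 rad and value of joint any of tape_lid, cell_lid above 0.1 rad).
It also fails if it takes over 56 s, if anything falls off the work surface, if the arm or the gripper's body presses on something with over 40 N, if the wrist force passes 120 N, or if a joint passes its speed limit or range.

## Working session

There is one attempt and no reset: what is moved stays moved. The work goes in short steps, each a Python script; the robot and the scene stay as the last script left them, time stands still between calls to the robot, and variables do not carry over. Pictures are saved under pics/ and viewed, at most 10 in all, crops included, and the job is handed in when it is done.

```bash
mkdir -p pics
python3 - <<'E'
from station import *
import cv2
for n in ("scene","top"):
    im=read_camera(n); cv2.imwrite(f"pics/{n}0.png",cv2.resize(im[:,:,::-1],(800,600),interpolation=cv2.INTER_CUBIC)); print(n,camera_info(n))
print(camera_info("wrist"),get_time(),get_ee_rot())
E
```

```text
scene {'intrinsics': array([[404.85441097,   0.        , 254.83659571],
       [  0.        , 404.85441097, 190.06856973],
       [  0.        ,   0.        ,   1.        ]]), 'T': array([[-0.69326769, -0.41257655,  0.59089804,  1.23890073],
       [ 0.72063335, -0.38751191,  0.57491051,  0.73426852],
       [-0.00821457,  0.82438772,  0.56596591,  0.8195117 ],
       [ 0.        ,  0.        ,  0.        ,  1.        ]])}
top {'intrinsics': array([[457.62006103,   0.        , 255.94916085],
       [  0.        , 457.62006103, 194.71314364],
       [  0.        ,   0.        ,   1.        ]]), 'T': array([[-0.00773639,  0.99445962, -0.10483418,  0.31118707],
       [-0.99983107, -0.00944066, -0.01577028, -0.01129493],
       [-0.01667261,  0.10469447,  0.99436467,  1.77441632],
       [ 0.        ,  0.        ,  0.        ,  1.        ]])}
{'intrinsics': array([[321.42246649,   0.        , 254.3247209 ],
       [  0.        , 321.42246649, 187.78596349],
       [  0.        ,   0.        ,   1.        ]]), 'tool_from_camera': array([[ 1.04387797e-03,  9.67846084e-01,  2.51540985e-01,
         6.71745881e-02],
       [ 9.99999392e-01, -1.10000248e-03,  8.25144174e-05,
        -9.04655180e-04],
       [ 3.56556962e-04,  2.51540746e-01, -9.67846644e-01,
        -1.61261700e-01],
       [ 0.00000000e+00,  0.00000000e+00,  0.00000000e+00,
         1.00000000e+00]])} 0.1 [-6.58964677e-04  9.86265235e-01  1.65167911e-01 -1.17934140e-04]
```

View pics/scene0.png

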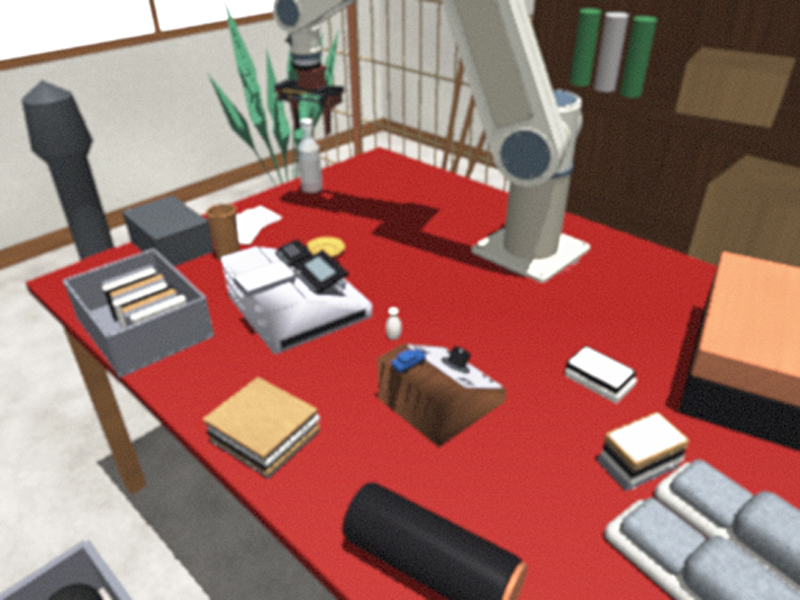

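View pics/top0.png

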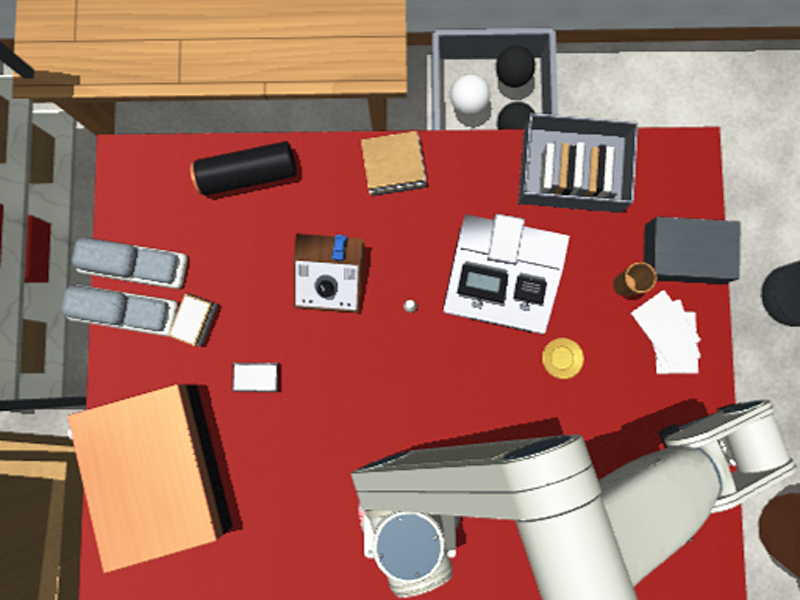

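The scene picture shows the player (silver) around px (290,290), the amp around (440,390), and the vase at (394,323). In the top picture the player is at (507,275), slightly rotated, the amp at (328,273), the knob at (326,287) and the vase at (409,305). Next I take closer wrist pictures.

```bash
cat > h.py <<'E'
from station import *
import numpy as np, cv2
from scipy.spatial.transform import Rotation as R
def q2R(q): return R.from_quat([q[1],q[2],q[3],q[0]]).as_matrix()
def R2q(M): q=R.from_matrix(M).as_quat(); return [q[3],q[0],q[1],q[2]]
def ray(K,T,u,v):
    d=T[:3,:3]@np.array([(u-K[0,2])/K[0,0],-(v-K[1,2])/K[1,1],-1.]); return T[:3,3],d
def onz(K,T,u,v,z):
    o,d=ray(K,T,u,v); return o+d*(z-o[2])/d[2]
def proj(K,T,P):
    p=(np.atleast_2d(P)-T[:3,3])@T[:3,:3]; return np.c_[K[0,0]*p[:,0]/-p[:,2]+K[0,2],-K[1,1]*p[:,1]/-p[:,2]+K[1,2]]
def wristT():
    T=np.eye(4);T[:3,:3]=q2R(get_ee_rot());T[:3,3]=get_tcp_pos();return T@camera_info("wrist")["tool_from_camera"]
E
python3 - <<'E'
from h import *
i=camera_info("top");K,T=i["intrinsics"],i["T"]
for n,u,v,z in [("amp knob",326,287,.09),("player c",507,275,.08),("vase",409,305,.06),("cup",635,280,.13)]:
    print(n,onz(K,T,u/1.5625,v/1.5625,z).round(3))
c=onz(K,T,507/1.5625,275/1.5625,.08); k=onz(K,T,326/1.5625,287/1.5625,.09)
print(get_tcp_pos())
M=np.array([[1,0,0],[0,-1,0],[0,0,-1.]])
D={}
def fly(p,M):
    for s in (M,M@np.diag([-1,-1,1])):
        q=inverse_kinematics(list(p),R2q(s))
        print(None if q is None else np.round(q,2))
        if q is not None: break
    move_pose(list(p),R2q(s))
move_pose([.35,-.5,.36],list(get_ee_rot()))
for n,p in (("wp",[c[0]-.03,c[1],.38]),("wk",[k[0]-.03,k[1],.38])):
    fly(p,M); wait(.3); Tw=wristT(); im=read_camera("wrist")
    np.save(f"pics/{n}.npy",Tw); cv2.imwrite(f"pics/{n}_raw.png",im[:,:,::-1])
    cv2.imwrite(f"pics/{n}.png",cv2.resize(im[:,:,::-1],(800,600),interpolation=cv2.INTER_CUBIC))
print(get_time())
E
```

```text
amp knob [0.532 0.191 0.09 ]
player c [ 0.558 -0.241  0.08 ]
vase [ 0.49  -0.006  0.06 ]
cup [ 0.536 -0.528  0.13 ]
[ 0.2034523  -0.59044275  0.22198219]
[-0.45  0.22  1.56 -0.    1.37  1.12]
[ 0.34  0.14  1.65 -0.    1.35  1.91]
4.475
```

View pics/wp.png

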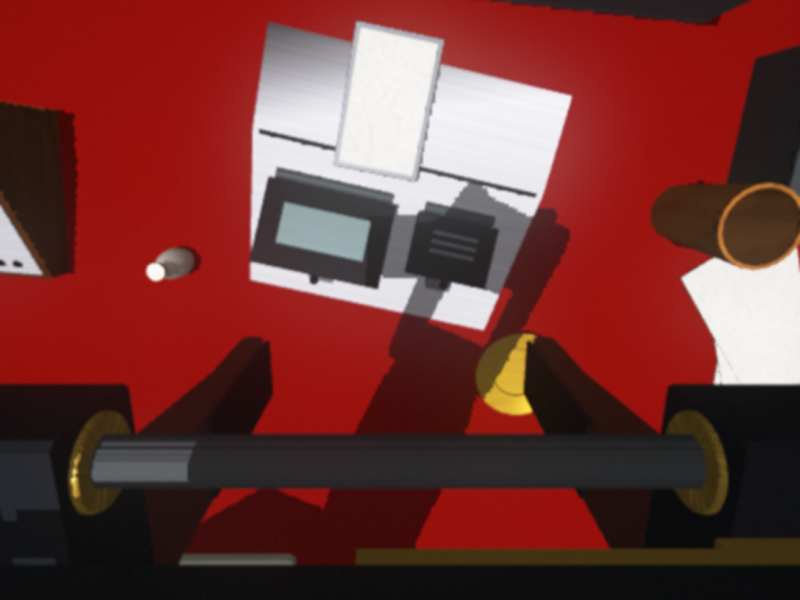

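View pics/wk.png

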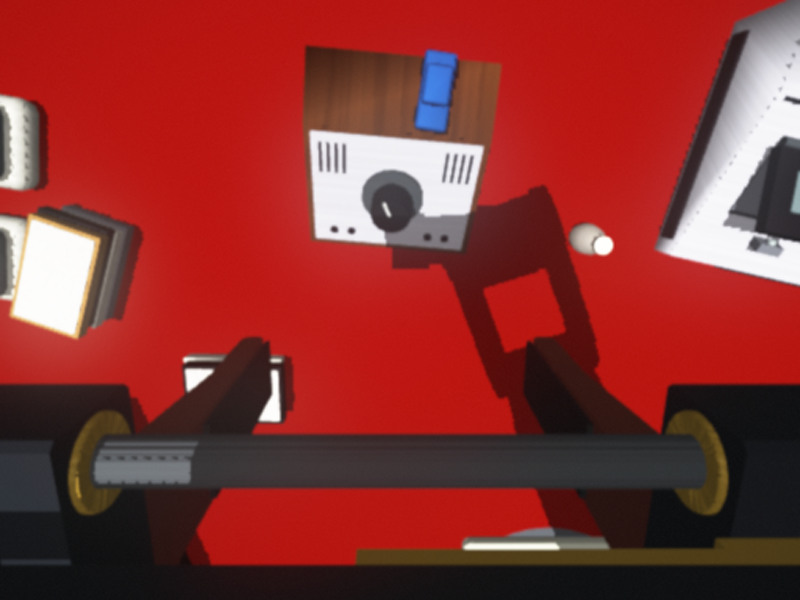

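The wp picture shows the player corners at (268,22), (571,95), (485,330) and (250,281), with the tape lid at about (250–398,175–288) and the battery lid at about (405–497,210–288). In wk, the amp corners are (306,46), (501,64), (464,250) and (315,240), with the knob top near (391,208). I'll enlarge the details.

Run:
```python
import cv2,numpy as np
a=cv2.imread("pics/wp_raw.png")[100:220,155:325]; b=cv2.imread("pics/wk_raw.png")[75:175,190:325]
cv2.imwrite("pics/c1.png",cv2.resize(a,None,fx=4.7,fy=4.7,interpolation=cv2.INTER_CUBIC))
cv2.imwrite("pics/c2.png",cv2.resize(b,None,fx=5.5,fy=5.5,interpolation=cv2.INTER_CUBIC))
```

```text
(no output)
```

View pics/c1.png

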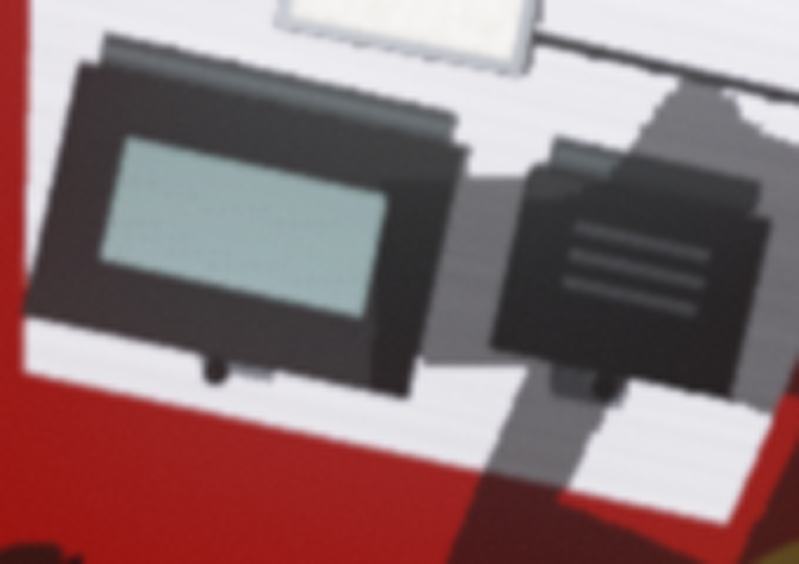

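View pics/c2.png

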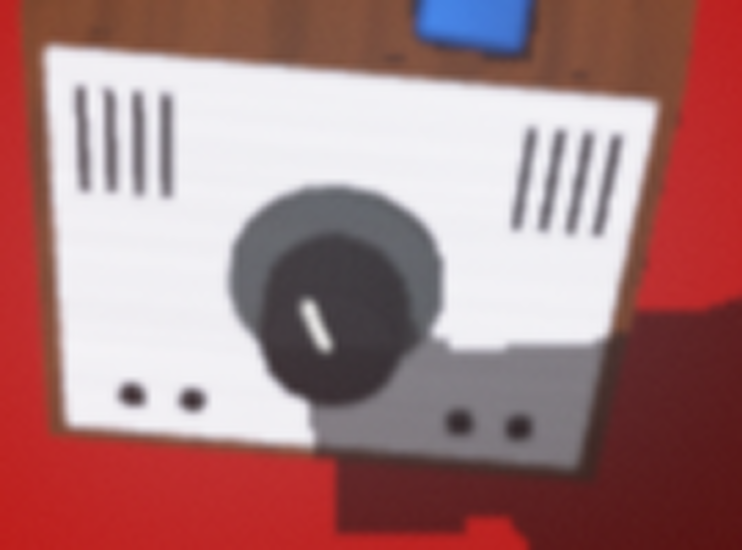

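c1 (scale 4.7, offset 155,100) shows the outer corners of the tape lid at (82,65), (468,150), (408,397), (25,315) and of the battery lid at (530,165), (770,222), (730,396), (492,348). c2 (scale 5.5, offset 190,75) shows the knob top centred on (336,320), and the 58 mm disc spanning x 230–443 with its top at y 185.

```bash
cat > fit.py <<'E'
from h import *
from scipy.optimize import least_squares
K=camera_info("wrist")["intrinsics"]; Tp=np.load("pics/wp.npy"); Tk=np.load("pics/wk.npy")
def pose(x,y,w,P): return np.atleast_2d(P)@R.from_euler('z',w).as_matrix().T+[x,y,0]
def Ry(a): return R.from_euler('y',-a).as_matrix()  # slope frame: x up the slope
t=np.radians(25)
Pp=np.array([[.135,.125,.105],[.135,-.125,.105],[-.095,-.125,.035],[-.095,.125,.035]])
pp=np.array([[268,22],[571,95],[485,330],[250,281]])/1.5625
f=least_squares(lambda v:(proj(K,Tp,pose(*v,Pp))-pp).ravel(),[.56,-.24,-.2])
player=f.x; print("player",f.x.round(4),f.fun.round(1))
S=Ry(t); front=np.array([-.095,0,.035])
def lidpts(u,y,a,L,W):   # u: hinge distance up the slope from the panel's lower edge
    h=np.array([u,y,.006]); d=np.array([-np.cos(a),0,np.sin(a)]); n=np.array([np.sin(a),0,np.cos(a)])
    c=[h+s*d+.007*n+[0,q,0] for s,q in((0,W/2),(0,-W/2),(L,-W/2),(L,W/2))]
    return pose(*player,np.array(c)@S.T+front)
lids={}
for n,L,W,px,g in(("tape",.08,.112,[[82,65],[468,150],[408,397],[25,315]],[.13,.05,.5]),("cell",.06,.072,[[530,165],[770,222],[730,396],[492,348]],[.13,-.07,.5])):
    px=np.array(px)/4.7+[155,100]
    f=least_squares(lambda v:(proj(K,Tp,lidpts(*v,L,W))-px).ravel(),g); lids[n]=f.x
    print(n,f.x.round(4),f.fun.round(1))
t2=np.radians(32)
def amppts(x,y,w,h):
    b=-.08+(.099-h)/np.tan(t2)
    return pose(x,y,w,[[.09,.08,.099],[.09,-.08,.099],[b,.08,.099],[b,-.08,.099],[-.08,-.08,h],[-.08,.08,h]])
pk=np.array([[306,46],[501,64],[309,130],[485,146],[585/5.5*1.5625+190*1.5625,(477/5.5+75)*1.5625],[(52/5.5+190)*1.5625,(435/5.5+75)*1.5625]])/1.5625
f=least_squares(lambda v:((proj(K,Tk,amppts(*v))-pk)[[0,1,2,3,4,5]]).ravel(),[.55,.19,0,.02])
amp=f.x; print("amp",f.x.round(4),f.fun.round(1))
def knob(z):
    h=amp[3]; m=np.array([-.08+(.099-h)/np.tan(t2)/2,0,(h+.099)/2])
    return pose(*amp[:3],m+Ry(t2)@[0,0,z])[0]
if __name__=="__main__":
    print("knob",knob(.026).round(4),"top px in c2",((proj(K,Tk,knob(.034))-[190,75])*5.5).round(0),"disc",((proj(K,Tk,knob(.006))-[190,75])*5.5).round(0))
E
python3 fit.py
```

```text
player [ 0.5425 -0.2315 -0.2167] [-0.5  0.3  0.4  0.2 -0.4 -0.2  0.4 -0.4]
tape [0.1287 0.052  0.374 ] [-1.3 -1.6 -1.2 -1.4 -0.5  1.2  3.1  2. ]
cell [ 0.1283 -0.0621  0.2043] [ 1.2  0.1  1.4 -0.6 -2.6  0.4 -0.3  0.2]
amp [ 0.5642  0.1935 -0.0867  0.0334] [-0.6 -0.6  0.6 -0.2 -4.5 -0.4  4.   0.4  1.9  1.4 -1.2  0.5]
knob [0.5231 0.1971 0.0882] top px in c2 [[328. 366.]] disc [[334. 300.]]
```

```bash
sed -i 's/def lidpts(u,y,a,L,W):/def lidpts(u,y,a,s0,L,W):/; s/((0,W\/2),(0,-W\/2)/((s0,W\/2),(s0,-W\/2)/; s/\[.13,.05,.5\]/[.13,.05,.5,.005]/; s/\[.13,-.07,.5\]/[.13,-.07,.5,.005]/; s/\[\[0,1,2,3,4,5\]\]).ravel/[[0,1,4,5]]).ravel/' fit.py; python3 fit.py
```

```text
player [ 0.5425 -0.2315 -0.2167] [-0.5  0.3  0.4  0.2 -0.4 -0.2  0.4 -0.4]
tape [0.1332 0.0504 0.6609 0.0076] [-0.9 -0.3 -0.3  0.   1.2  0.3  0.1  0.1]
cell [ 0.1329 -0.0603  0.5771  0.0073] [-0.1  0.4  0.5 -0.3  0.   0.4 -0.4 -0.4]
amp [ 0.5635  0.1938 -0.0871  0.0187] [-0.8 -0.1  0.3  0.3  0.5  0.3  0.1 -0.5]
knob [0.5341 0.1964 0.0809] top px in c2 [[331. 319.]] disc [[337. 255.]]
```

```bash
cat > press.py <<'E'
from fit import *
Rz=R.from_euler('z',player[2]).as_matrix(); Mp=Rz@S           # panel frame in the world
tool=Mp@np.diag([1,-1,-1.])
def pt(n,s,a,lift=0,dy=0):
    u,y=lids[n][:2]; d=np.array([-np.cos(a),0,np.sin(a)]); m=np.array([np.sin(a),0,np.cos(a)])
    return pose(*player,S@(np.array([u,y+dy,.006])+s*d+.007*m+[0,0,lift])+front)[0]
def q(): return R2q(tool)
def press(n,s):
    a0=lids[n][2]
    move_pose(list(pt(n,s,a0,.06)),q())
    movel(list(pt(n,s,a0,.012)),v=.15)
    for a in np.arange(a0-.1,.15,-.12): movel(list(pt(n,s,a)),v=.08)
    movel(list(pt(n,s,.12)),v=.08); print(n,"F before",get_ft_force().round(1))
    hit=movel(list(pt(n,s,0,-.006)),v=.03,until_force=22)
    print("hit",hit,"F",get_ft_force().round(1),"height over shut face mm",1e3*(Mp.T@(get_tcp_pos()-pt(n,s,0)))[2])
    movel(list(pt(n,s,0,.07)),v=.15); print("t",get_time())
E
python3 - <<'E'
from press import *
command_gripper(0)
press("tape",.066)
press("cell",.047)
wait(.2);Tw=wristT();im=read_camera("wrist");np.save("pics/w2.npy",Tw)
s=read_camera("scene")[140:240,130:260]
cv2.imwrite("pics/w2.png",cv2.resize(im[:,:,::-1],(800,600)));
t=read_camera("top")[120:220,270:380]
cv2.imwrite("pics/s2.png",np.hstack([cv2.resize(x[:,:,::-1],(400,350),interpolation=cv2.INTER_CUBIC) for x in(s,t)]))
E
```

```text
player [ 0.5425 -0.2315 -0.2167] [-0.5  0.3  0.4  0.2 -0.4 -0.2  0.4 -0.4]
tape [0.1332 0.0504 0.6609 0.0076] [-0.9 -0.3 -0.3  0.   1.2  0.3  0.1  0.1]
cell [ 0.1329 -0.0603  0.5771  0.0073] [-0.1  0.4  0.5 -0.3  0.   0.4 -0.4 -0.4]
amp [ 0.5635  0.1938 -0.0871  0.0187] [-0.8 -0.1  0.3  0.3  0.5  0.3  0.1 -0.5]
tape F before [-0.3  0.6 -0.3]Traceback (most recent call last):
  File "<stdin>", line 3, in <module>
  File "press.py", line 14, in press
    hit=movel(list(pt(n,s,0,-.006)),v=.03,until_force=22)
station.MotionError: the arm cannot follow that straight line within its joint ranges
```

```bash
python3 - <<'E' | grep -v -e player -e amp
from press import *
print(get_joint_pos().round(2),get_time(),get_ft_force())
for n,s in(("tape",.066),("cell",.047)):
  for tilt in (0,5,10,15,20):
    for f in (1,-1):
      M=Mp@R.from_euler('y',np.radians(tilt)).as_matrix()@np.diag([f,-f,-1.])
      print(n,tilt,f,[None if r is None else np.round(r,2) for r in (inverse_kinematics(list(pt(n,s,a,l)),R2q(M)) for a,l in((.6,.06),(0,-.006)))])
E
```

```text
tape [0.1332 0.0504 0.6609 0.0076] [-0.9 -0.3 -0.3  0.   1.2  0.3  0.1  0.1]
cell [ 0.1329 -0.0603  0.5771  0.0073] [-0.1  0.4  0.5 -0.3  0.   0.4 -0.4 -0.4]
[-0.39  0.44  2.19  0.68  0.12  0.73] 9.1833 [-0.34635249  0.62569009 -0.32462368]
tape 0 1 [array([-0.4 ,  0.22,  2.19,  0.26,  0.31,  1.16]), None]
tape 0 -1 [array([-0.4 ,  0.22,  2.19,  0.26,  0.31, -1.98]), None]
tape 5 1 [array([-0.39,  0.23,  2.14,  0.14,  0.43,  1.28]), array([-0.38,  0.47,  2.13,  0.27,  0.21,  1.16])]
tape 5 -1 [array([-0.39,  0.23,  2.14,  0.14,  0.43, -1.86]), array([-0.38,  0.47,  2.13,  0.27,  0.21, -1.98])]
tape 10 1 [array([-0.38,  0.25,  2.08,  0.08,  0.55,  1.35]), array([-0.37,  0.47,  2.07,  0.12,  0.34,  1.31])]
tape 10 -1 [array([-0.38,  0.25,  2.08,  0.08,  0.55, -1.8 ]), array([-0.37,  0.47,  2.07,  0.12,  0.34, -1.83])]
tape 15 1 [array([-0.37,  0.28,  2.02,  0.04,  0.67,  1.39]), array([-0.36,  0.49,  2.01,  0.06,  0.47,  1.38])]
tape 15 -1 [array([-0.37,  0.28,  2.02,  0.04,  0.67, -1.76]), array([-0.36,  0.49,  2.01,  0.06,  0.47, -1.76])]
tape 20 1 [array([-0.36,  0.31,  1.97,  0.02,
[... 567 characters left out ...]
42,  0.32, -2.33])]
cell 10 1 [array([-0.6 ,  0.32,  1.99,  0.17,  0.6 ,  1.06]), array([-0.58,  0.5 ,  1.98,  0.22,  0.43,  1.01])]
cell 10 -1 [array([-0.6 ,  0.32,  1.99,  0.17,  0.6 , -2.09]), array([-0.58,  0.5 ,  1.98,  0.22,  0.43, -2.13])]
cell 15 1 [array([-0.58,  0.34,  1.93,  0.1 ,  0.71,  1.14]), array([-0.56,  0.52,  1.92,  0.11,  0.54,  1.13])]
cell 15 -1 [array([-0.58,  0.34,  1.93,  0.1 ,  0.71, -2.  ]), array([-0.56,  0.52,  1.92,  0.11,  0.54, -2.01])]
cell 20 1 [array([-0.56,  0.37,  1.88,  0.04,  0.81,  1.2 ]), array([-0.55,  0.54,  1.86,  0.05,  0.66,  1.21])]
cell 20 -1 [array([-0.56,  0.37,  1.88,  0.04,  0.81, -1.94]), array([-0.55,  0.54,  1.86,  0.05,  0.66, -1.94])]
```

The tool needs to stand more upright, because joint 5 was at its limit. I'll redo the presses with a 15° lean.

```bash
sed -i "s/^tool=.*/tool=Mp@R.from_euler('y',np.radians(15)).as_matrix()@np.diag([1,-1,-1.])/" press.py
sed -i 's/arange(a0-.1,.15,-.12)/arange(a0-.1,.2,-.12)/; s/pt(n,s,.12)),v/pt(n,s,.2)),v/' press.py
python3 - <<'E' | tail -n +5
from press import *
movel(list(pt("tape",.066,.6,.03)))
press("tape",.072)
press("cell",.053)
wait(.2);im=read_camera("wrist")
s=read_camera("scene")[140:240,130:260]
t=read_camera("top")[120:220,270:380]
a=cv2.resize(im[:,:,::-1],(400,300),interpolation=cv2.INTER_AREA)
cv2.imwrite("pics/w2.png",np.vstack([cv2.copyMakeBorder(a,0,0,200,200,0),np.hstack([cv2.resize(x[:,:,::-1],(400,300),interpolation=cv2.INTER_CUBIC) for x in(s,t)])]))
E
```

```text
tape F before [ 0.7 -0.3 -0.2]
hit True F [-5.8  1.2 17.2] height over shut face mm 0.8990682555240349
t 13.3
cell F before [-0.1 -0.3 -0.2]
hit True F [-6.6  1.6 17. ] height over shut face mm 1.312024997265492
t 16.45
```

View pics/w2.png

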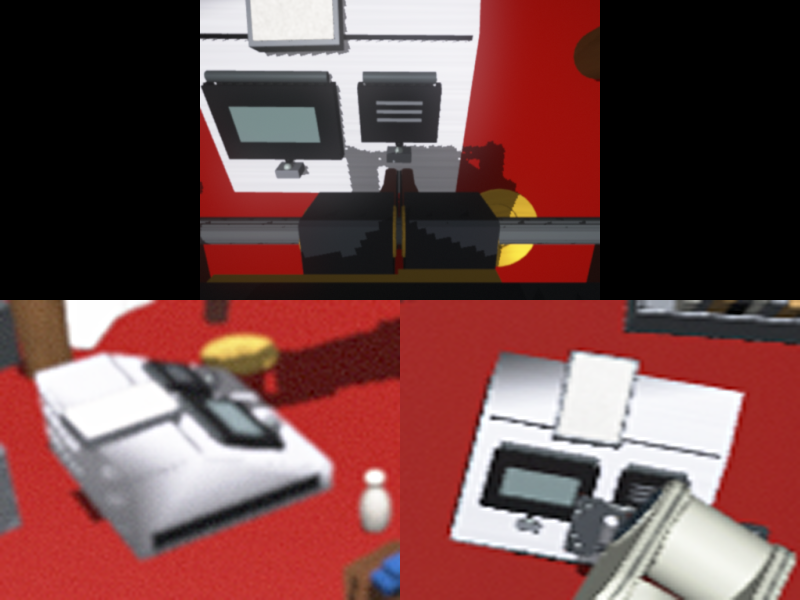

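The picture shows both lids lying flat, each nib at its catch block. I'll confirm with a light touch probe on each lid, then take a close look at the knob along its axis.

```bash
python3 - <<'E' | tail -n +5
from press import *
for n,s in(("cell",.053),("tape",.072)):
    move_pose(list(pt(n,s,0,.03)),q()); movel(list(pt(n,s,0,.012)),v=.1)
    h=movel(list(pt(n,s,0,-.006)),v=.02,until_force=2.5)
    print(n,h,get_ft_force().round(1),1e3*(Mp.T@(get_tcp_pos()-pt(n,s,0)))[2]); movel(list(pt(n,s,0,.09)),v=.2)
A=R.from_euler('z',amp[2]).as_matrix()@Ry(t2)
c=knob(.034)
for tilt in (12,20):
    M=A@R.from_euler('y',np.radians(tilt)).as_matrix()@np.diag([1,-1,-1.])
    p=c+A@[-.05,0,.13]
    if inverse_kinematics(list(p),R2q(M)) is not None: break
print(tilt)
move_pose([.42,0,.3],R2q(M))
move_pose(list(p),R2q(M)); command_gripper(.75); wait(.2); Tw=wristT(); im=read_camera("wrist"); np.save("pics/w3.npy",Tw)
cv2.imwrite("pics/w3.png",cv2.resize(im[:,:,::-1],(800,600),interpolation=cv2.INTER_CUBIC))
print(get_time(),get_joint_pos().round(2))
E
```

```text
cell True [-2.2  0.5  6.8] 1.7226023389928484
tape True [-3.7  0.3  7.8] 1.343466988924934
20
23.8917 [ 0.51  0.2   2.12 -0.19  0.65  2.31]
```

View pics/w3.png

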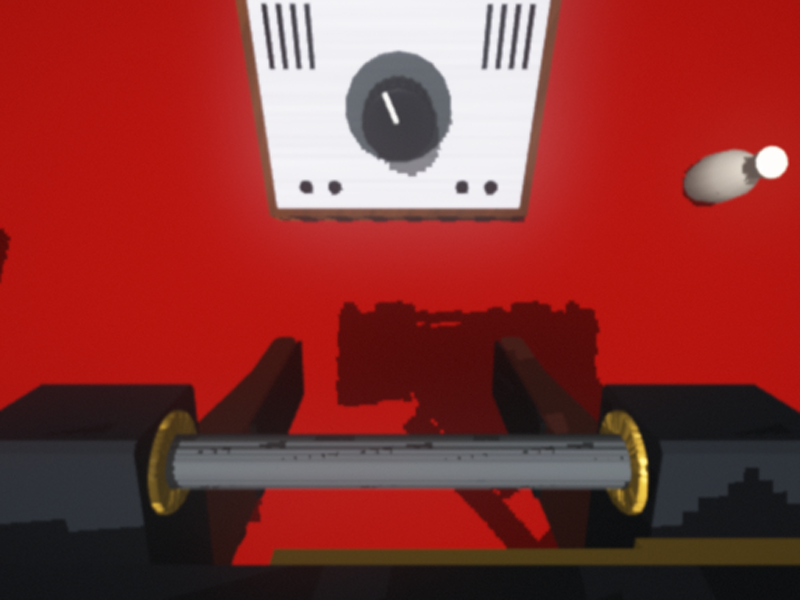

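The probe heights match the pressed heights (1.3 and 1.7 mm), so both lids are shut. In w3 the knob top is centred near (399,122) with width 361–437, the upper rim of the disc is at y 51 (x 346–451), and the front corners are at (272,214) and (527,214). I'll refine the knob position from these.

```bash
cat > kfit.py <<'E'
from fit import *
T3=np.load("pics/w3.npy")
def kpts(v):
    x,y,w,h,e=v; b=(.099-h)/np.tan(t2); m=np.array([-.08+b/2,0,(h+.099)/2])
    return pose(x,y,w,[m+Ry(t2)@p for p in([e,0,.034],[e,.018,.034],[e,-.018,.034],[e+.029,0,.006],[e,.029,.006],[e,-.029,.006],[e-.018,0,.034],[e,0,.026])])
def res(v):
    a=proj(K,Tk,amppts(*v[:4]))[[0,1,4,5]]-pk[[0,1,4,5]]
    o=proj(K,T3,amppts(*v[:4])[[5,4]])-np.array([[272,213],[527,213]])/1.5625
    k=proj(K,T3,kpts(v))*1.5625
    return np.r_[a.ravel(),o.ravel(),np.array([k[1,0]-361,k[2,0]-437,k[3,1]-51,k[4,0]-346,k[5,0]-451,k[6,1]-162])/1.5625]
f=least_squares(res,[*amp,0.]); v=f.x
A=R.from_euler('z',v[2]).as_matrix()@Ry(t2); KA=kpts(v)[7]
print("KFIT",v.round(4),f.fun.round(1),"axis pt",KA.round(4))
E
python3 - <<'E' | grep -v -e player -e tape -e cell
from kfit import *
# feasibility of the grasp / turn, for lean about the slope's y axis and start yaw
for lean in (0,5,8,12):
  for y0 in np.arange(-3.2,3.2,.2):
    ok=[]
    for dz,dy in((.07,0),(0.003,0),(.003,.6),(.003,1.2),(.003,1.3)):
        M=A@R.from_euler('y',np.radians(lean)).as_matrix()@np.diag([1,-1,-1.])@R.from_euler('z',y0+dy).as_matrix()
        r=inverse_kinematics(list(KA+A@[0,0,dz]+M@[0,0,.019]),R2q(M)); ok.append(r)
    if all(r is not None for r in ok): print(lean,round(y0,1),ok[0].round(2),ok[1].round(2),ok[-1].round(2))
E
```

```text
amp [ 0.5635  0.1938 -0.0871  0.0187] [-0.8 -0.1  0.3  0.3  0.5  0.3  0.1 -0.5]
KFIT [ 0.5651  0.1934 -0.085   0.0282 -0.0021] [-0.7 -1.3  0.6 -1.1  1.6  0.3 -0.5 -0.5 -0.9  1.3  0.   1.1  1.1 -1.
  0.5 -0.5  0.9 -0.6] axis pt [0.5263 0.1967 0.0845]
5 -3.2 [ 0.5   0.35  2.16 -0.86  0.34 -0.26] [ 0.46  0.5   2.12 -1.15  0.26  0.01] [ 0.46  0.5   2.12 -1.15  0.26  1.31]
5 -3.0 [ 0.5   0.35  2.16 -0.86  0.34 -0.06] [ 0.46  0.5   2.12 -1.15  0.26  0.21] [ 0.46  0.5   2.12 -1.15  0.26  1.51]
5 -2.8 [ 0.5   0.35  2.16 -0.86  0.34  0.14] [ 0.46  0.5   2.12 -1.15  0.26  0.41] [ 0.46  0.5   2.12 -1.15  0.26  1.71]
5 -2.6 [ 0.5   0.35  2.16 -0.86  0.34  0.34] [ 0.46  0.5   2.12 -1.15  0.26  0.61] [ 0.46  0.5   2.12 -1.15  0.26  1.91]
5 -2.4 [ 0.5   0.35  2.16 -0.86  0.34  0.54] [ 0.46  0.5   2.12 -1.15  0.26  0.81] [ 0.46  0.5   2.12 -1.15  0.26  2.11]
5 -2.2 [ 0.5   0.35  2.16 -0.86  0.34  0.74] [ 0.46  0.5   2.12 -1.15  0.26  1.01] [ 0.46  0.5   2.12 -1.15  0.26  2.31]
5 -2.0 [ 0.5   0.35  2.16 -0.86  0.34  0.94] [ 0.46  0.5   2.12 -1.15  0.26  1.21] [ 0.46  0.5   2.12 -1.15  0.26  2.51]
5 1
[... 5093 characters left out ...]
 -0.45  0.42 -1.78] [ 0.42  0.5   2.06 -0.55  0.32 -1.7 ] [ 0.42  0.5   2.06 -0.55  0.32 -0.4 ]
12 2.2 [ 0.46  0.35  2.1  -0.45  0.42 -1.58] [ 0.42  0.5   2.06 -0.55  0.32 -1.5 ] [ 0.42  0.5   2.06 -0.55  0.32 -0.2 ]
12 2.4 [ 0.46  0.35  2.1  -0.45  0.42 -1.38] [ 0.42  0.5   2.06 -0.55  0.32 -1.3 ] [ 0.42  0.5   2.06 -0.55  0.32 -0.  ]
12 2.6 [ 0.46  0.35  2.1  -0.45  0.42 -1.18] [ 0.42  0.5   2.06 -0.55  0.32 -1.1 ] [ 0.42  0.5   2.06 -0.55  0.32  0.2 ]
12 2.8 [ 0.46  0.35  2.1  -0.45  0.42 -0.98] [ 0.42  0.5   2.06 -0.55  0.32 -0.9 ] [ 0.42  0.5   2.06 -0.55  0.32  0.4 ]
12 3.0 [ 0.46  0.35  2.1  -0.45  0.42 -0.78] [ 0.42  0.5   2.06 -0.55  0.32 -0.7 ] [ 0.42  0.5   2.06 -0.55  0.32  0.6 ]
```

```bash
python3 - <<'E' | tail -n +6
from kfit import *
M=A@R.from_euler('y',np.radians(5)).as_matrix()@np.diag([1,-1,-1.])@R.from_euler('z',2.52).as_matrix()
g=lambda dz:list(KA+A@[0,0,dz]+M@[0,0,.019])
move_pose(g(.075),R2q(M))
print("blocked",movel(g(.003),v=.08,until_force=6))
command_gripper(0); w0=get_grip_width(); print("width mm",w0*88,get_finger_force(),get_ft_force().round(1),get_time())
j=np.array(get_joint_pos()); t0=get_ft_torque()
for d in np.arange(.1,1.25,.1):
    k=j.copy(); k[5]+=d; movej(list(k))
    tz=(q2R(get_ee_rot())[:,2])@(get_ft_torque()-t0); print(round(d,1),round(tz,3),get_ft_force().round(1),round(get_grip_width()*88,1))
    if abs(tz)>.45: break
print(get_time())
E
```

```text
0.5 -0.5  0.9 -0.6] axis pt [0.5263 0.1967 0.0845]
blocked False
width mm 35.84524477626278 29.804961383342743 [ 2.3 -4.1  2.8] 28.1833
0.1 -0.05 [-0.8  0.3 -0.5] 35.6
0.2 -0.021 [-1.7  2.4 -1.2] 36.0
0.3 -0.015 [-4.4  3.2  2.6] 35.8
0.4 -0.028 [-4.5  4.7  1.7] 35.5
0.5 -0.109 [-6.8  5.3  4.8] 34.9
0.6 -0.159 [-4.9  6.3  2.2] 35.3
0.7 -0.143 [-4.4  6.9  0.8] 35.6
0.8 0.052 [-4.6  6.5  1.1] 35.6
0.9 -0.103 [-6.1  7.7  3.2] 35.4
1.0 -0.14 [-5.6  7.2  2.7] 35.8
1.1 -0.129 [-6.   9.   2.7] 35.6
1.2 -0.15 [-7.1  8.5  4.9] 35.9
31.1833
```

The torque peaked near a turn of 0.6 rad and changed sign at 0.8 rad, so the detent was passed. I'll release, withdraw and check the pointer and lids.

```bash
python3 - <<'E' | tail -n +7
from kfit import *
command_gripper(.75)
M=q2R(get_ee_rot()); p=get_tcp_pos()
movel(list(p-M[:,2]*.08),v=.12)
move_pose([.4,.05,.36],R2q(np.diag([1,-1,-1.]))); wait(.2); im=read_camera("wrist"); tp=read_camera("top")[110:220,170:390]
cv2.imwrite("pics/w5.png",np.vstack([cv2.resize(im[:210,:,::-1],(800,328),interpolation=cv2.INTER_CUBIC)[:250],cv2.resize(tp[:,:,::-1],(800,350),interpolation=cv2.INTER_CUBIC)[:350]]))
print(get_time(),get_ft_force())
E
```

```text
34.1917 [ 0.40854879 -0.3453122  -0.85657251]
```

View pics/w5.png

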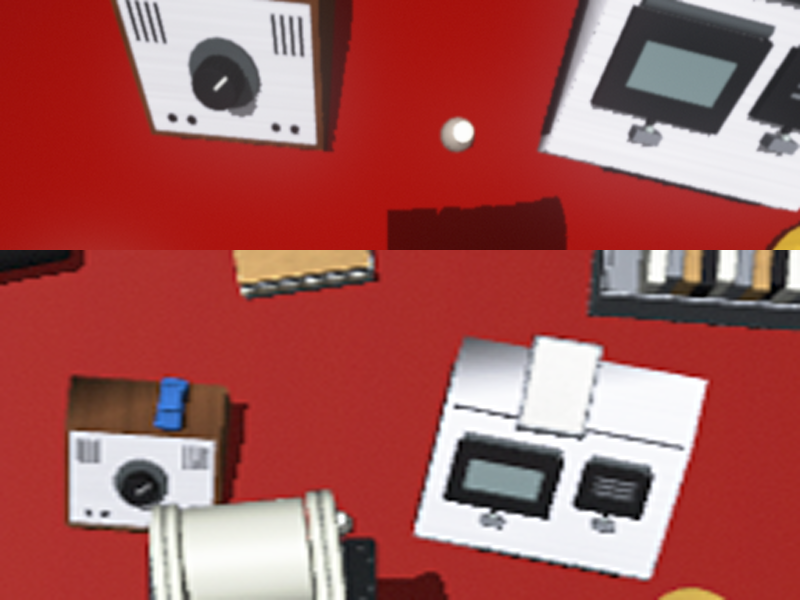

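The pointer in the wrist view (220,82) has turned from about 26° left of up to about 45° right of up, roughly 1.2 rad. Both lids are down and the vase, car and case have not moved.

```bash
python3 -c "
from station import *
print(job_done())"
```

```text
the job is handed in; nothing more can be done
None
```

I pressed both lids shut, then turned the knob about 1.2 rad clockwise past its detent click, and handed the job in at about 34 s; no other goods moved in the pictures, and no verdict was returned.

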